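# Lift the barrel cactus out of its pot with tongs

### The arm

A 6-joint arm with a two-finger parallel gripper is mounted at the origin on the work surface. World frame = base frame: x ahead of the robot, y to its left, z up, the work surface at z = 0. Lengths are in m, angles in rad, forces in N, time in s.
With the tool pointing down it reaches from about 0.375 to 0.9 m from the base axis. Payload 3.1 kg.
Tool frame: the origin (TCP) lies midway between the tips of the shut fingers; the grasp point (between the pads) lies 19 mm behind it; z points along the fingers, y is the line along which they close (so a half turn about z gives the same grasp; the last joint's range is limited). The gripper opens to 85 mm and grips with 20 to 120 N. Pads are 22 mm wide; open, the fingers measure 114 mm over their backs; the gripper's body (76 mm by 85 mm) begins 54 mm behind the grasp point. The pads swing forward as they close: fully open they stand 13 mm farther back than shut.
Start: joints at [1.02, 0.527, 1.433, -0, 1.181, -0.178], TCP at [0.228, 0.582, 0.231] pointing down, gripper open.
Joint ranges: [-3.08, 3.08], [-0.75, 2.2], [0.22, 2.44], [-1.43, 4.57], [0, 2.65], [-2.85, 2.85]. Speed limits (rad/s): [2.79, 2.79, 3.14, 3.14, 3.14, 3.14].

### API

Orientations are given as a unit quaternion [x, y, z, w].
In Python, from station import manip gives the robot as it stands.
- The arm moves only by the tool drive_tool, never from a script. Its argument "motion" is a list that holds one entry, the list of rows, each a list of 5 numbers: the finger opening in mm, from 0 to 85.4, then the shift along the tool's x, y, z in units of 30 mm (1.0 is 30 mm), then the turn about the tool's z in units of 8 degrees (1.0 is 8 degrees). In form: [[[fingers, x, y, z, yaw], ...]]. A call has 1 to 10 rows; each row is the pose to reach, as a shift and turn from the pose commanded when the call began, along the tool's axes at that moment; what a row does not reach only later rows make up. A row lasts 1/10 s, in which the tool goes at most 50 mm and 8.59 degrees, less where a joint would pass 70% of its speed; a pose out of reach is approached as far as the arm can. A call with a gripper value outside its range is refused whole. The fingers move at their own pace and stop on an object; "squeeze" is the grip in N (left out, the last holds). Time passes only in rows, so rows that repeat a pose let the fingers close. It gives the time, the measured TCP pose, the force, the opening and the grip force at its end, in the units of the state.
- manip.sense(): the state, without advancing time (a new reading comes with each control period).
- manip.snapshot(name): name is "scene" or "side" or "wrist"; returns the picture (384x512x3 uint8, red, green, blue); there is no depth.
- manip.camera_model(name): a dict with "fov_y" (degrees; the focal length in pixels is half the picture's height over the tangent of half this angle, whatever the lens; pixels are square), "cx", "cy" (the principal point, pixels), "origin" and "orientation" of the camera in the world. Camera axes: x right, y up, looking along -z (the intrinsics and any distortion apply to the point x, -y, -z); pixel columns grow to the right and rows downward; lengths in m; the calibration is good to about 2 mm. A picture is of the moment at which its call begins: read the wrist's pose just before it. camera_model takes no time and is no camera call; for the wrist camera it gives the pose at the moment of the call.
- manip.sign_off(): hands the job in; it is judged then, once.
The state is a dict: "t": time; "q": joint angles; "qd": joint speeds; "tau": joint torques, N m; "tcp_pos": TCP position; "tool_rot": TCP orientation; "force": force on the tool from outside, world axes, zero at the start; "ft_torque": the same for the moment, N m; "finger_gap": opening from 0.0 (shut) to 1.0 (fully open); "gripper_force": force on a finger pad.
Only numpy, scipy, OpenCV 4.12 (cv2) and the standard library are available. Lean on these libraries where they do the work, as an engineer would, in place of code of your own. Each camera call takes 0.05 s, during which the arm holds its last target. There are 200 camera calls.

### The job

Check the roots of the short, stout barrel cactus: it is spiny, so take the kitchen tongs lying on the desk, close their jaws on the cactus's green body and lift it, upright and still in its black liner, straight out of its white cover pot until the liner's underside is at least 6 cm above the pot's rim. Finish while holding it up there, still, in the closed tongs and with nothing else supporting it. The gripper itself must not touch the cactus, and the cover pots, the tall thin cactus, the mug and the green bottle stay standing where they are.

Things in the scene. Friction and masses are not known exactly. Their poses are not given: they have to be found in the camera images.
- tongs: Steel kitchen tongs lying on edge, 24 mm high throughout, 0.09 kg. Origin: at the pivot (20 mm round, rear end), underside; x along the middle line towards the jaws, y left, z up. Two mirrored 4 mm strip arms, sprung open, coupled so both turn equally. Jaw tips at x = 187 mm; a thin ring reaches 28 mm behind the pivot.
- tongs_grip (a point): Where to take the tongs, from above across both arms: on their middle line, x = 88 mm from the pivot (near the centre of mass), 12 mm above their underside. Axes as the tongs'. Outer width here 60 mm at rest, 44 mm when the pads are 40 mm apart; from x = 58 to 118 mm the outer faces are flat, and parallel to each other at that closing.
- tongs_jaw (a point): Middle of the space between the jaw pads: on the middle line, x = 168 mm from the pivot, 12 mm above the underside. Axes as the tongs'. The pads are flat, 38 mm long and 24 mm high; at rest about 70 mm apart here, 82 mm over their outsides.
- tongs_left (a joint): How far each tongs arm is turned inwards from rest: 0 open (rest), about 0.09 rad with the pads 40 mm apart and parallel, 0.18 the closed stop. Squeezing the arms at x = 88 mm takes about 8 N per side to start and 13 N at 0.09 rad; they spring back when let go.
- cactus_barrel: Short stout green cactus in a black plastic liner (inner pot), 0.06 to 0.13 kg together. Origin: centre of the liner's underside; z up. Liner 48 mm high, 60 mm across. The green part is round, 40 mm across, straight sides, 48 to 103 mm above the origin; good grasp height 82 mm. Stands loosely (about 5 mm play) on the inner floor of pot_barrel.
- pot_barrel: Loose white ceramic cover pot that holds the barrel cactus, 78 mm across, 60 mm high, 0.35 kg, inner floor 5 mm up. Origin: centre of its underside. Stays standing where it is.
- pot_column: An identical white cover pot that holds the tall thin cactus. Origin: centre of its underside. Not to be disturbed.
- cactus_column: Tall thin green column cactus, 22 mm across, top 133 mm above the origin, in a black liner in pot_column. Origin: centre of the liner's underside. Not to be disturbed.
- mug: Blue mug 76 mm across and 90 mm high with a handle at its +y side. Origin: centre of its underside. Not to be disturbed.
- mister: Green glass bottle with a black cap, 60 mm across, 150 mm high. Origin: centre of its underside. Not to be disturbed.
Mind the look-alikes: they are no part of the job. Of the things that look like the tongs, take the one that is nearest to the robot's base at the start.

How it is judged:
On the way, in this order (a step that is already met when the one before it is completed fails the run):
1. the tongs are held in the fingers, clear of the desk, while the cactus still stands in its pot (height (world z) of tongs above 0.03 m and contact force between the fingers and tongs above 1 N and height (world z) of cactus_barrel below 0.012 m), for 0.2 s.
2. the tongs' jaws are closed on the cactus and carry it upwards (contact force between tongs and cactus_barrel above 1 N and value of joint tongs_left above 0.05 rad and contact force between the fingers and tongs above 1 N and height (world z) of cactus_barrel above 0.03 m), for 0.2 s.
At the end, for the whole second after the job is handed in: Cactus still (<3 cm/s), tilted <0.45 rad, liner underside >115 mm above the desk, touched only by the closed tongs (arms in >0.05 rad) that the fingers hold; pots, column cactus, mug and bottle upright, within 30 mm of their start (height (world z) of cactus_barrel above 0.115 m and angle between cactus_barrel's own z axis and vertical below 0.45 rad and linear speed of cactus_barrel below 0.03 m/s and value of joint tongs_left above 0.05 rad and contact force between tongs and cactus_barrel above 1 N and contact force between the fingers and tongs above 2 N and contact force between the arm and cactus_barrel below 0.1 N and contact force between cactus_barrel and pot_barrel below 0.05 N and contact force between cactus_barrel and pot_column below 0.05 N and contact force between cactus_barrel and cactus_column below 0.05 N and contact force between cactus_barrel and mug below 0.05 N and contact force between cactus_barrel and mister below 0.05 N and angle between each of pot_barrel, pot_column, mug, mister's own z axis and vertical below 0.1 rad and distance of each of pot_barrel, pot_column, cactus_column, mug, mister from where it was at the start of the episode below 0.03 m and angle between cactus_column's own z axis and vertical below 0.2 rad); the arm keeps its last pose, push and grip.
It fails at once if the gripper or arm touches the barrel cactus (contact force between the arm and cactus_barrel above 0.5 N).
It fails at once if the fingers touch the barrel cactus (contact force between the fingers and cactus_barrel above 0.5 N).
It fails at once if a cover pot, the column cactus, the mug or the bottle is shoved or tipped (distance of any of pot_barrel, pot_column, cactus_column, mug, mister from where it was at the start of the episode above 0.04 m or angle between pot_barrel's own z axis and vertical above 0.4 rad).
It also fails if it takes over 42 s, if anything falls off the work surface, if the arm or the gripper's body presses on something with over 40 N, if the wrist force passes 120 N, or if a joint passes its speed limit or range.

## Working session

There is one attempt and no reset: what is moved stays moved. The work goes in short steps, Python scripts to look and compute and a tool call to move; the robot and the scene stay as the last step left them, time stands still between calls to the robot, and variables do not carry over. Pictures are saved under pics/ and viewed, at most 10 in all, crops included, and the job is handed in when it is done.

Besides the shell and the picture viewer there is one more tool, called after "Call:" as name([rows], argument=value, ...), one row to a line, values as JSON. drive_tool: Moves the arm, as the interface text tells. Its arguments: {"type":"object","properties":{"motion":{"type":"array","items":{"type":"array","items":{"type":"array","items":{"type":"number"}}}},"squeeze":{"type":"number"}},"required":["motion"]}

```bash
mkdir -p pics; ls; python3 - <<'E'
from station import manip
import cv2,numpy as np
print(manip.sense())
for n in ("scene","side","wrist"):
    print(n,manip.camera_model(n)); im=manip.snapshot(n); cv2.imwrite(f"pics/{n}0.png",im[...,::-1])
E
```

```text
pics
{'t': 0.0, 'q': array([ 1.01946275e+00,  5.28480784e-01,  1.43386236e+00, -7.97800959e-06,
        1.18135817e+00, -1.78500324e-01]), 'qd': array([ 0.00086187,  0.00151544, -0.00038621,  0.00054709, -0.00069478,
        0.00065204]), 'tau': array([-4.40815038e-04, -4.42350376e+01, -1.78019732e+01, -2.83619374e-04,
        8.39089626e-03, -1.10976777e-05]), 'tcp_pos': array([0.22727079, 0.58148031, 0.23033731]), 'tool_rot': array([ 1.85337205e-01,  9.82674417e-01, -9.86222910e-04, -3.72814934e-04]), 'force': array([-0.26354415, -0.08092382, -0.17518742]), 'ft_torque': array([ 0.01371819, -0.00989047, -0.01507718]), 'gripper_force': 0.0, 'finger_gap': 1.0004798609160679}
scene {'fov_y': 48.41366312609985, 'cx': 256.82860438557987, 'cy': 193.4494453618929, 'origin': array([1.39869876, 0.12007187, 1.27719558]), 'orientation': array([0.19941465, 0.20126404, 0.6934512 , 0.66245907])}
side {'fov_y': 53.88146378399682, 'cx': 256.9719505153091, 'cy': 189.80632470934506, 'origin': array([ 0.05209485, -1.04367192,  1.03302953]), 'orientation': array([ 0.42256849, -0.09587555, -0.20606411,  0.87737183])}
wrist {'fov_y': 63.177455702728295, 'cx': 255.88142085136113, 'cy': 200.46649316385242, 'origin': array([0.16285433, 0.60723527, 0.37283583]), 'orientation': array([-0.11307017, -0.07597223,  0.55884377,  0.81800794])}
```

View pics/scene0.png

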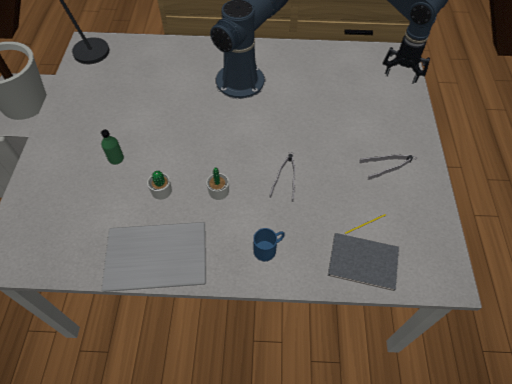

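View pics/side0.png

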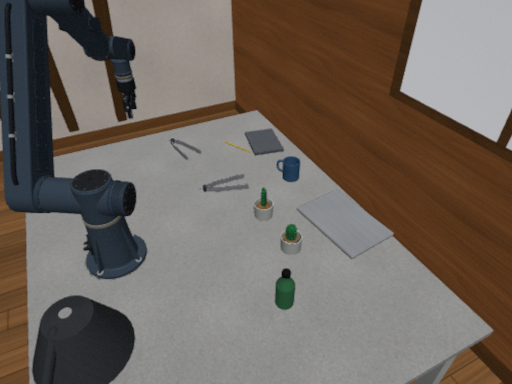

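The scene picture shows the barrel cactus at about (159,183), the column cactus at (218,185) and the near tongs with the pivot at (290,156) and tips at (271,198) and (293,199). The other tongs have their pivot at (410,157). The bottle is at (112,150) and the mug at (265,243).

```bash
cat > h.py <<'E'
import numpy as np,cv2
from scipy.spatial.transform import Rotation as R
def ray(c,u,v):
    f=192/np.tan(np.radians(c['fov_y']/2))
    d=np.array([(u-c['cx'])/f,-(v-c['cy'])/f,-1.])
    return np.array(c['origin']),R.from_quat(c['orientation']).apply(d)
def onz(c,u,v,z):
    o,d=ray(c,u,v); return o+d*(z-o[2])/d[2]
def proj(c,p):
    f=192/np.tan(np.radians(c['fov_y']/2))
    q=R.from_quat(c['orientation']).inv().apply(np.array(p)-c['origin'])
    return np.array([c['cx']+f*q[0]/-q[2],c['cy']-f*q[1]/-q[2]])
def cross(c1,p1,c2,p2):
    o1,d1=ray(c1,*p1);o2,d2=ray(c2,*p2)
    s=np.linalg.lstsq(np.c_[d1,-d2],o2-o1,rcond=None)[0]
    a,b=o1+s[0]*d1,o2+s[1]*d2
    return (a+b)/2,np.linalg.norm(a-b)
E
python3 - <<'E'
from h import *
from station import manip
c=manip.camera_model("scene"); s=manip.camera_model("side")
for n,u,v in [("pivA",290,156),("L",293,199),("Rt",271,198),("pivB",410,157)]: print(n,onz(c,u,v,.012).round(3))
for n,f,box in (("scene",c,(60,230,130,210)),("side",s,(240,310,180,310))):
    im=cv2.imread(f"pics/{n}0.png"); h=cv2.cvtColor(im,cv2.COLOR_BGR2HSV)
    m=cv2.inRange(h,(45,110,20),(85,255,255))
    k,l,st,ce=cv2.connectedComponentsWithStats(m)
    print(n,[(st[i].tolist(),ce[i].round(1).tolist()) for i in range(1,k) if st[i][4]>25])
for p in ([0,0,0],[.228,.582,.231]): print(proj(c,p),proj(s,p))
E
```

```text
pivA [0.407 0.215 0.012]
L [0.597 0.225 0.012]
Rt [0.597 0.148 0.012]
pivB [0.389 0.665 0.012]
scene [([102, 136, 21, 28, 357], [111.9, 149.5]), ([214, 168, 6, 17, 70], [216.0, 176.1]), ([153, 171, 12, 15, 131], [158.1, 178.0])]
side [([262, 188, 4, 18, 68], [263.5, 197.0]), ([286, 225, 10, 15, 132], [290.8, 232.1]), ([276, 277, 18, 32, 496], [284.5, 292.6])]
[239.87332667  80.77008367] [117.36330556 256.23155104]
[398.83464542  81.77895852] [133.3408914 116.5705956]
```

```bash
python3 - <<'E'
from h import *
from station import manip
c=manip.camera_model("scene"); s=manip.camera_model("side")
print("barrel",cross(c,(158.1,178),s,(290.8,232.1)))
print("col",cross(c,(216,176.1),s,(263.5,197)))
print("mug",cross(c,(265,236),s,(291,168)))
print("bottle",cross(c,(112,149.5),s,(284.5,292.6)))
E
```

```text
barrel (array([ 0.57650194, -0.24034722,  0.07853997]), np.float64(0.0007945442872189498))
col (array([ 0.56972821, -0.04139376,  0.09479449]), np.float64(0.001673728032004447))
mug (array([0.78160185, 0.12494217, 0.06536906]), np.float64(0.01848711948717204))
bottle (array([ 0.44063291, -0.43712156,  0.05176428]), np.float64(0.0007801736474936228))
```

Call:
drive_tool([
  [[85,-1.3,-0.85,0,-0.2],[85,-2.8,-1.8,0,-0.4],[85,-4.3,-2.8,0,-0.6],[85,-5.8,-3.8,0,-0.8],[85,-7.3,-4.8,0,-1.0],[85,-8.8,-5.8,0,-1.2],[85,-10.3,-6.8,0,-1.4],[85,-11.8,-7.7,0,-1.6],[85,-12.9,-8.5,0,-1.6],[85,-12.9,-8.5,0,-1.6]],
])

```text
t: 1.15
tcp_pos: [0.498, 0.2, 0.2313]
tool_rot: [0.077, 0.997, -0.0, 0.001]
force: [0.3, 1.1, 0.0]
finger_gap: 0.998
gripper_force: 0.0
```

```bash
python3 - <<'E'
from h import *
from station import manip
import pickle,time
s=manip.sense();c=manip.camera_model("wrist"); im=manip.snapshot("wrist")
cv2.imwrite("pics/w1.png",im[...,::-1]); pickle.dump((s,c),open("w1.pkl","wb"))
print(s['t'],s['tcp_pos'],s['tool_rot'],c)
E
```

```text
1.15 [0.49800582 0.1999801  0.23130211] [ 7.68638617e-02  9.97041085e-01 -3.88319688e-04  9.32943093e-04] {'fov_y': 63.177455702728295, 'cx': 255.88142085136113, 'cy': 200.46649316385242, 'origin': array([0.42927186, 0.21109767, 0.37354083]), 'orientation': array([-0.1044453 , -0.08915595,  0.64469238,  0.75200674])}
```

View pics/w1.png

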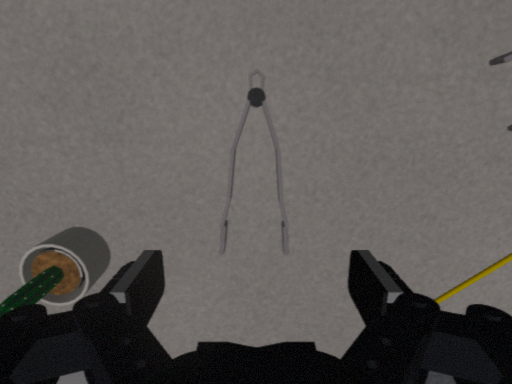

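The wrist picture shows the whole near tongs: pivot at (256,97), jaw tips at (222,253) and (286,253). The fingers are at the bottom.

```bash
python3 - <<'E'
from h import *
import pickle
s,c=pickle.load(open("w1.pkl","rb"))
P=onz(c,256.5,97,.024)
L=onz(c,286.5,220,.024);Rr=onz(c,225.5,220,.024); L2=onz(c,286,250,.024);R2=onz(c,222.5,250,.024)
M=(L+Rr)/2; M2=(L2+R2)/2
print(P,M,M2, np.linalg.norm(L2-R2),np.linalg.norm(M2-P))
for q in (M,M2): d=(q-P);print(np.degrees(np.arctan2(d[1],d[0])))
d=(M2-P)/np.linalg.norm(M2-P); g=P+.088*d
r=R.from_quat(s['tool_rot']); t=g-s['tcp_pos']; t[2]=-s['tcp_pos'][2]
y=r.apply([0,1,0]); print("grip",g,"toolshift/30mm",r.inv().apply(t)/.03,"tool y deg",np.degrees(np.arctan2(y[1],y[0])))
print(proj(c,s['tcp_pos']))
E
```

```text
[0.41396807 0.21392583 0.024     ] [0.55067642 0.19225618 0.024     ] [0.58855351 0.18424485 0.024     ] 0.07734385437857687 0.1770904759156722
-9.007023132771543
-9.648510502259038
grip [0.50072326 0.19917673 0.024     ] toolshift/30mm [-0.07881157 -0.00771459  7.7102424 ] tool y deg 81.1833149302267
[255.08198198 257.18409315]
```

Call:
drive_tool([
  [[85,0,0,1.3,0.1],[85,0,0,2.8,0.1],[85,0,0,4.3,0.1],[85,0,0,5.6,0.1],[85,0,0,6.6,0.1],[85,0,0,7.2,0.1],[85,0,0,7.5,0.1],[85,0,0,7.65,0.1],[85,0,0,7.65,0.1],[85,0,0,7.65,0.1]],
])

```text
t: 2.2
tcp_pos: [0.4957, 0.204, 0.0027]
tool_rot: [0.081, 0.997, 0.0, 0.001]
force: [1.2, 0.1, 0.2]
finger_gap: 0.994
gripper_force: 0.0
```

Call:
drive_tool([
  [[70,0,0,0,0],[62,0,0,0,0],[56,0,0,0,0],[56,0,0,0,0],[56,0,0,0,0],[56,0,0,0,0],[56,0,0,0,0],[56,0,0,0,0],[56,0,0,0,0],[56,0,0,0,0]],
], squeeze=60)

```text
t: 3.2
tcp_pos: [0.4961, 0.2036, 0.0034]
tool_rot: [0.081, 0.997, 0.0, 0.001]
force: [-0.3, -1.0, 8.8]
finger_gap: 0.659
gripper_force: 12.2
```

```bash
python3 - <<'E'
from h import *
from station import manip
s=manip.sense();print(s)
cv2.imwrite("pics/w2.png",manip.snapshot("wrist")[...,::-1])
E
```

```text
{'t': 3.2, 'q': array([ 1.81120184e-01,  7.78702242e-01,  1.80420133e+00, -3.40208939e-04,
        5.56027807e-01, -1.22622478e+00]), 'qd': array([ 2.06920383e-03,  6.86327273e-04,  1.03643383e-03, -6.72750460e-05,
        1.40761458e-05, -6.25679658e-04]), 'tau': array([  0.12819453, -38.82281184,  -5.88159621,   0.1367486 ,
        -0.23346196,   0.04129351]), 'tcp_pos': array([0.49608728, 0.2036387 , 0.00343066]), 'tool_rot': array([8.14907848e-02, 9.96673203e-01, 2.58853627e-04, 1.30831561e-03]), 'force': array([-0.27009037, -0.98808538,  8.83541642]), 'ft_torque': array([-0.09096584,  0.05704534,  0.05454378]), 'gripper_force': 12.159124470781535, 'finger_gap': 0.6593819464251026}
```

View pics/w2.png

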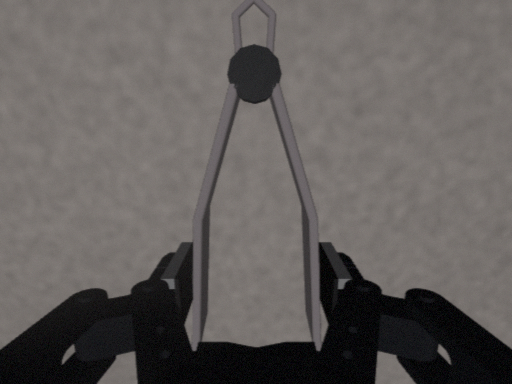

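The pads at rows 245–300 are clamped across both flat arms just in front of the kinks at (200,213) and (314,213). The pivot is at (254,74), so the tongs are centred.

Call:
drive_tool([
  [[56,0,0,-0.2,0],[56,0,0,-0.6,0],[56,0,0,-1.2,0],[56,0,0,-2.0,0],[56,0,0,-3.0,0],[56,0,0,-4.0,0],[56,0,0,-5.0,0],[56,0,0,-6.0,0],[56,0,0,-7.0,0],[56,0,0,-7.2,0]],
])

```text
t: 4.25
tcp_pos: [0.4969, 0.2041, 0.2219]
tool_rot: [0.082, 0.997, 0.001, 0.004]
force: [1.0, -0.1, -0.1]
finger_gap: 0.662
gripper_force: 9.3
```

```bash
python3 - <<'E'
from h import *
from station import manip
import pickle
s=manip.sense();c=manip.camera_model("wrist");im=manip.snapshot("wrist")
cv2.imwrite("pics/w3.png",im[...,::-1]);pickle.dump((s,c),open("w3.pkl","wb"))
sc=manip.snapshot("scene")[...,::-1];sd=manip.snapshot("side")[...,::-1]
cv2.imwrite("pics/sc3.png",sc);cv2.imwrite("pics/sd3.png",sd)
v=np.hstack([cv2.resize(sc[110:230,200:330],(400,369),interpolation=cv2.INTER_CUBIC),cv2.resize(sd[90:210,150:280],(400,369),interpolation=cv2.INTER_CUBIC)])
cv2.imwrite("pics/v3.png",v)
print(s['t'],s['tcp_pos'],s['tool_rot'],s['force'],s['finger_gap'],s['gripper_force'])
E
```

```text
4.25 [0.49694607 0.20408799 0.22193486] [0.08153594 0.99666279 0.00107623 0.00374322] [ 1.03165594 -0.12549816 -0.0962345 ] 0.6616242993352814 9.255841390695423
```

View pics/v3.png

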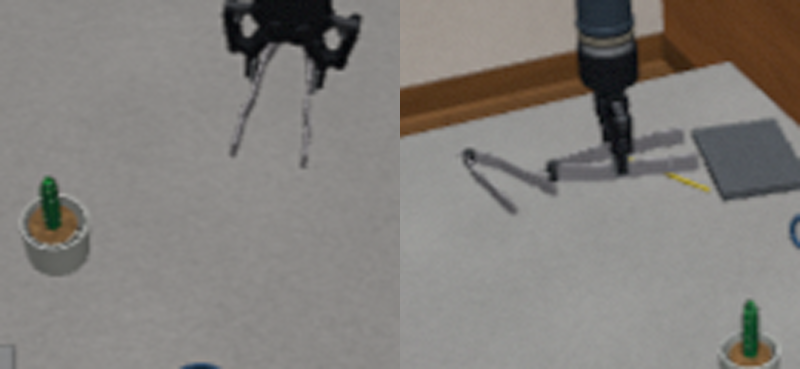

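View pics/w3.png

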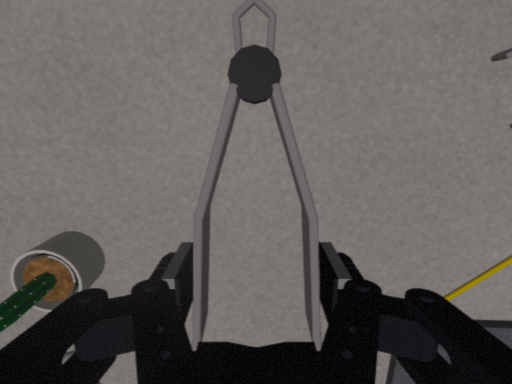

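Both views show the tongs held level in the fingers, with tips at scene px (276,160) and (299,164) and side px (246,143) and (242,134). The wrist picture is the same as before the lift, so nothing slipped.

```bash
python3 - <<'E'
from h import *
from station import manip
import pickle
s,c=pickle.load(open("w3.pkl","rb")); S=manip.camera_model("scene");D=manip.camera_model("side")
r=R.from_quat(s['tool_rot']);T=s['tcp_pos']
f=lambda p:(r.inv().apply(p-T)*1000).round(1)
P=onz(c,254.5,74,T[2]-.0034+.024); print("pivot tool mm",f(P))
for z in(.024,): 
  k=[onz(c,u,213,T[2]-.0034+z) for u in(200,314)]; print("kink(58)",f(sum(k)/2),np.linalg.norm(k[0]-k[1]))
a,e=cross(S,(275.7,160.4),D,(246.5,142.6)); b,e2=cross(S,(298.8,163.6),D,(242,134.5))
print("tips",f(a),f(b),e,e2)
# green contour centre of barrel & pot rim via scene/side
E
```

```text
pivot tool mm [ 82.9  -0.1 -21.2]
kink(58) [ 29.9   0.8 -20.8] 0.046628507174452806
tips [-102.4  -32.5   -3.5] [-101.1   38.3   -2.8] 0.002998015074143859 0.0006567942146140069
```

Call:
drive_tool([
  [[56,-0.05,-0.3,0,0],[56,-0.15,-0.9,0,0],[56,-0.3,-1.8,0,0],[56,-0.5,-2.8,0,0],[56,-0.65,-3.8,0,0],[56,-0.8,-4.8,0,0],[56,-1.0,-5.8,0,0],[56,-1.15,-6.7,0,0],[56,-1.25,-7.4,0,0],[56,-1.3,-7.7,0,0]],
])

```text
t: 5.4
tcp_pos: [0.495, -0.0327, 0.2163]
tool_rot: [0.083, 0.997, 0.0, -0.002]
force: [0.7, 0.8, -0.4]
finger_gap: 0.661
gripper_force: 9.3
```

Call:
drive_tool([
  [[56,-0.05,-0.3,0,0.1],[56,-0.15,-0.9,0,0.3],[56,-0.3,-1.7,0,0.5],[56,-0.45,-2.6,0,0.8],[56,-0.6,-3.5,0,1.0],[56,-0.75,-4.4,0,1.2],[56,-0.9,-5.1,0,1.4],[56,-0.98,-5.6,0,1.6],[56,-1.03,-5.9,0,1.66],[56,-1.03,-5.9,0,1.66]],
])

```text
t: 6.4
tcp_pos: [0.4978, -0.2107, 0.2175]
tool_rot: [0.197, 0.98, 0.0, -0.0]
force: [-0.0, 0.1, -1.0]
finger_gap: 0.655
gripper_force: 9.3
```

```bash
python3 - <<'E'
from h import *
from station import manip
import pickle
s=manip.sense();c=manip.camera_model("wrist");im=manip.snapshot("wrist")
cv2.imwrite("pics/w4.png",im[...,::-1]);pickle.dump((s,c),open("w4.pkl","wb"))
sc=manip.snapshot("scene")[...,::-1];sd=manip.snapshot("side")[...,::-1]
cv2.imwrite("pics/sc4.png",sc);cv2.imwrite("pics/sd4.png",sd)
v=np.hstack([cv2.resize(sc[110:210,110:210],(400,400),interpolation=cv2.INTER_CUBIC),cv2.resize(sd[165:265,220:320],(400,400),interpolation=cv2.INTER_CUBIC)])
cv2.imwrite("pics/v4.png",v)
print(s['t'],s['tcp_pos'],s['tool_rot'],s['force'],s['finger_gap'],s['gripper_force'])
E
```

```text
6.4 [ 0.49775586 -0.21073194  0.21750872] [ 1.96663459e-01  9.80471029e-01  1.31493072e-04 -1.68690764e-04] [-0.04039388  0.13466615 -1.00063108] 0.6551255742203952 9.257759921019897
```

View pics/v4.png

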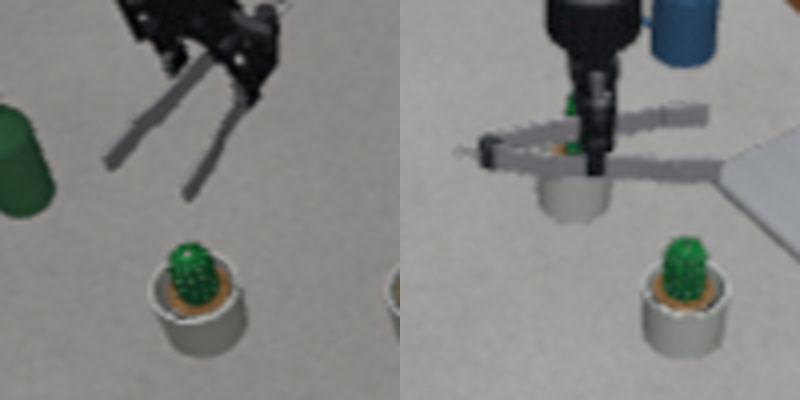

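The left panel shows the jaw tips at scene px (137.5,150.5) and (157.5,158). The right panel shows them at side px (300.5,207.5) and (297,193.5). The cactus stands in its pot below them.

```bash
python3 - <<'E'
from h import *
from station import manip
import pickle
s,c=pickle.load(open("w4.pkl","rb")); S=manip.camera_model("scene");D=manip.camera_model("side")
r=R.from_quat(s['tool_rot']);T=s['tcp_pos']
f=lambda p:(r.inv().apply(p-T)*1000).round(1)
a,e=cross(S,(137.5,150.5),D,(300.5,207.5)); b,e2=cross(S,(157.5,158),D,(297,193.5))
print("tips",a,b,f(a),f(b),e,e2)
C=[]
g=[]
for n,cc,box in(("sc4",S,(140,160,175,195)),("sd4",D,(280,215,305,255))):
    h=cv2.cvtColor(cv2.imread(f"pics/{n}.png"),cv2.COLOR_BGR2HSV); m=cv2.inRange(h,(45,100,15),(85,255,255))
    k=np.zeros_like(m);x0,y0,x1,y1=box;k[y0:y1,x0:x1]=m[y0:y1,x0:x1]
    x,y,w,hh=cv2.boundingRect(k); g.append((x+w/2-.5,y+hh/2-.5)); print(x,y,w,hh)
B,e=cross(S,g[0],D,g[1]); print("barrel",B,e,f(B))
E
```

```text
tips [ 0.57869929 -0.27938125  0.22577282] [ 0.60534262 -0.21239069  0.22586126] [-101.2  -32.1   -8.3] [-99.9  40.   -8.4] 0.0043177802746612514 0.00522554114972611
153 171 12 15
286 225 10 15
barrel [ 0.57607985 -0.23909497  0.07807984] 0.0008883731804079448 [-83.3   4.  139.4]
```

Call:
drive_tool([
  [[56,-0.05,0,0.3,0],[56,-0.05,0,0.9,0],[56,-0.05,0,1.6,0],[56,-0.05,0,2.3,0],[56,-0.05,0,3.0,0],[56,-0.05,0,3.6,0],[56,-0.05,0,4.1,0],[56,-0.05,0,4.5,0],[56,-0.05,0,4.63,0],[56,-0.05,0,4.63,0]],
])

```text
t: 7.55
tcp_pos: [0.4989, -0.2104, 0.0784]
tool_rot: [0.196, 0.981, 0.0, -0.001]
force: [0.2, -0.5, -0.7]
finger_gap: 0.658
gripper_force: 9.3
```

```bash
python3 - <<'E'
from h import *
from station import manip
s=manip.sense()
sc=manip.snapshot("scene")[...,::-1];sd=manip.snapshot("side")[...,::-1]
v=np.hstack([cv2.resize(sc[130:210,110:210],(400,320),interpolation=cv2.INTER_CUBIC),cv2.resize(sd[185:265,230:330],(400,320),interpolation=cv2.INTER_CUBIC)])
cv2.imwrite("pics/v5.png",v)
print(s['t'],s['tcp_pos'],s['tool_rot'],s['force'],s['finger_gap'],s['gripper_force'])
E
```

```text
7.55 [ 0.49894949 -0.21044004  0.07835061] [ 1.96074026e-01  9.80588919e-01  2.43106807e-04 -5.38121105e-04] [ 0.22376377 -0.4729214  -0.72927281] 0.6582629732551303 9.25576027831994
```

View pics/v5.png

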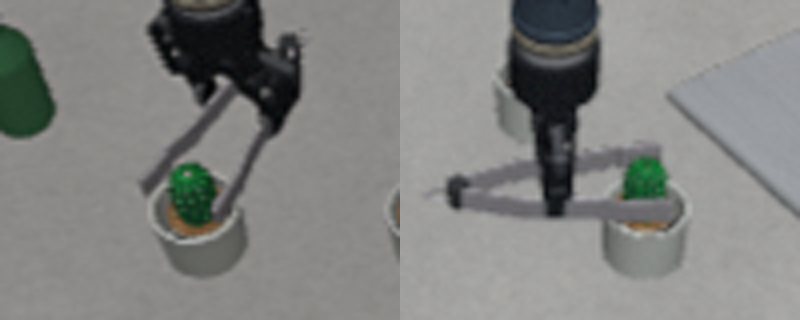

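The cactus, centred near (190,192) in the left panel, stands between the two pads. The tongs are just above the rim with clearance on both sides, so I close them.

Call:
drive_tool([
  [[53,0,0,0,0],[50,0,0,0,0],[47,0,0,0,0],[44,0,0,0,0],[40,0,0,0,0],[36,0,0,0,0],[32,0,0,0,0],[32,0,0,0,0],[32,0,0,0,0],[32,0,0,0,0]],
], squeeze=80)

```text
t: 8.65
tcp_pos: [0.4993, -0.2109, 0.0791]
tool_rot: [0.196, 0.981, -0.0, 0.0]
force: [-0.3, 1.8, 3.7]
finger_gap: 0.484
gripper_force: 81.9
```

Call:
drive_tool([
  [[32,0,0,-0.1,0],[32,0,0,-0.3,0],[32,0,0,-0.6,0],[32,0,0,-1.0,0],[32,0,0,-1.4,0],[32,0,0,-1.8,0],[32,0,0,-2.2,0],[32,0,0,-2.5,0],[32,0,0,-2.7,0],[32,0,0,-2.7,0]],
])

```text
t: 9.65
tcp_pos: [0.4996, -0.2112, 0.161]
tool_rot: [0.196, 0.981, -0.0, 0.001]
force: [0.4, -0.0, -1.4]
finger_gap: 0.484
gripper_force: 81.3
```

Call:
drive_tool([
  [[32,0,0,-0.1,0],[32,0,0,-0.3,0],[32,0,0,-0.6,0],[32,0,0,-1.0,0],[32,0,0,-1.3,0],[32,0,0,-1.6,0],[32,0,0,-1.8,0],[32,0,0,-1.9,0],[32,0,0,-1.9,0],[32,0,0,-1.9,0]],
])

```text
t: 10.65
tcp_pos: [0.4989, -0.2108, 0.2167]
tool_rot: [0.196, 0.981, 0.0, -0.0]
force: [0.0, -0.0, -1.3]
finger_gap: 0.484
gripper_force: 81.3
```

```bash
python3 - <<'E'
from h import *
from station import manip
s=manip.sense()
sc=manip.snapshot("scene")[...,::-1];sd=manip.snapshot("side")[...,::-1]
v=np.hstack([cv2.resize(sc[90:210,90:220],(400,369),interpolation=cv2.INTER_CUBIC),cv2.resize(sd[145:265,220:350],(400,369),interpolation=cv2.INTER_CUBIC)])
cv2.imwrite("pics/v6.png",v)
print(s['t'],s['tcp_pos'],s['tool_rot'],s['force'],s['finger_gap'],s['gripper_force'])
E
```

```text
10.65 [ 0.49891555 -0.21075174  0.21666906] [ 1.96328050e-01  9.80538215e-01  1.38966749e-04 -2.94889758e-04] [ 0.04921869 -0.03344221 -1.31307348] 0.4838493952707463 81.29662871360779
```

View pics/v6.png

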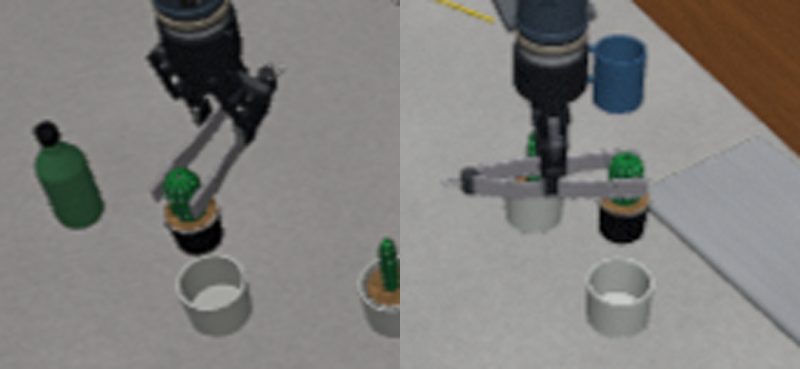

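The cactus hangs upright in its black liner from the closed tongs, well clear of the empty pot, which still stands at (215,295) in the left panel. The TCP rose 138 mm.

```bash
python3 -c "
from station import manip
print(manip.sign_off())"
```

```text
the job is handed in; nothing more can be done
None
```

I lifted the barrel cactus upright in its liner about 138 mm straight out of its pot and handed the job in with it held still in the closed tongs; the sign-off call returned no verdict.

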